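Close up the lens carrying case

TASK

The lenses are in their carrying case: close it for transport. Gently fold the upright metal retainer flap right down flat over the lenses first, and only then swing the cover over it and push it fully shut, without letting it slam. Do it all by pushing with the fingers - do not grip the flap or the cover, keep off the lenses and tools inside, and leave the things standing round the case where they are.

Things in the scene. Friction and masses are not known exactly. Their poses are not given: they have to be found in the camera images.
- lens_case: Flat black hard lens case, fixed to the bench, 152 (x) x 232 (y) mm, base rim 36 mm high, 4 mm walls. Origin: centre of its underside. z up; -x its front (a carrying handle sticks out 20 mm), +x the back with the cover's hinge, +y the side with the retainer's hinge. Grey foam with the lenses (top at z = 26 mm) fills y = -34 to 104 mm, the flap's hinge rail y = 104 to 112 mm, an open tool bay the rest.
- retainer (a joint): Angle of the retainer, an aluminium flap: 0 = folded flat over the lenses (stop), 1.57 = upright, 1.78 = other stop, leaning outward. Panel 138 mm along the hinge, 134 mm hinge to free edge, 4 mm thick. Folded down it lies between the case walls, upper face 33 mm above the bench (3 mm below the rim). Stiff hinge (0.13 N m): it stays where left; 1 to 2 N at the free edge moves it.
- retainer_hinge (a point): Mid-length point of the retainer's hinge line: 103 mm to +y and 31 mm up from the case's origin. Turns with the flap: x along the hinge (as the case's x), y from the free edge to the hinge, z out of the face that is uppermost when folded down and faces outward, away from the case, when upright. That face lies 2 mm from the hinge line.
- retainer_tab (a point): Outer end of the small round tab in the middle of the retainer's free edge, on the face that is uppermost when folded down; 140 mm from the hinge line. Same axes as retainer_hinge.
- cover (a joint): Angle of the cover: 0 = shut on the case rim, 1.57 = upright, 2.0 = stop, leaning back. Shallow black foam-lined shell, 152 mm hinge to front edge, 232 mm along the hinge, 18 mm thick. Stiff hinge (0.34 N m): it stays where left and must be pushed all the way (up to about 5 N near the front edge). Swung while the retainer is up, it strikes the retainer and is blocked.
- cover_hinge (a point): Mid-length point of the cover's hinge line, at the back of the rim: 76 mm to +x and 36.5 mm up from the case's origin. Turns with the cover: y along the hinge, x from the front edge to the hinge, z out of the cover's outer face, which lies 18 mm from the hinge line (it looks up when shut, away from the robot when open).
- cover_edge (a point): Middle of the cover's front edge, on its outer face: 152 mm from the hinge line. Same axes as cover_hinge. When shut it is 54 mm above the bench.
- lens_1: Loose clear uncut lens, a 61 mm disc 6 mm thick, lying in a round 64 mm pocket of the foam, top 2 mm below the foam's surface. Origin: centre of its underside. To stay where it is.
- lens_2: Loose clear uncut lens, a 61 mm disc 6 mm thick, lying in a round 64 mm pocket of the foam, top 2 mm below the foam's surface. Origin: centre of its underside. To stay where it is.
- lens_3: Loose clear uncut lens, a 61 mm disc 6 mm thick, lying in a round 64 mm pocket of the foam, top 2 mm below the foam's surface. Origin: centre of its underside. To stay where it is.
- lens_4: Loose clear uncut lens, a 61 mm disc 6 mm thick, lying in a round 64 mm pocket of the foam, top 2 mm below the foam's surface. Origin: centre of its underside. To stay where it is.
- small_driver: Loose small screwdriver, 114 x 32 x 15 mm, lying along the case's x in the tool bay. Origin: centre of its underside. To stay where it is.
- tweezers: Loose steel tweezers, 121 x 20 x 9 mm, lying in the tool bay beside the screwdriver. Origin: centre of the underside. To stay where they are.
- loupe: Loose black watchmaker's loupe standing on the bench beside the case, 35 mm across, 37 mm high. Origin: centre of its underside. Not to be disturbed.
- bottle: Loose small bottle standing on the bench beside the case, 38 mm across, 105 mm high. Origin: centre of its underside. Not to be disturbed.
- marker: Loose lens marker pen standing on end beside the case, 17 mm across, 94 mm high. Origin: centre of its underside. Not to be disturbed.

How it is judged (in metres and radians):
On the way, in this order (a step that is already met when the one before it is completed fails the run):
1. the retainer is folded down flat while the cover still stands open (value of joint retainer below 0.08 rad and value of joint cover above 1.4 rad), for 0.2 s.
2. the cover is shut over the folded retainer (value of joint cover below 0.035 rad and value of joint retainer below 0.06 rad), for 0.2 s.
At the end, for the whole second after the job is handed in: The retainer lies flat (under 0.06 rad) and the cover is shut over it (under 0.035 rad, about 5 mm at its front edge); each lens is within 10 mm and each tool within 15 mm of its start, and the loupe, bottle and marker stand upright within 30 mm of where they stood (all of step 2 and distance of each of lens_1, lens_2, lens_3, lens_4 from where it was at the start of the episode below 0.01 m and distance of each of small_driver, tweezers from where it was at the start of the episode below 0.015 m and distance of each of loupe, bottle, marker from where it was at the start of the episode below 0.03 m and angle between each of bottle, marker, loupe's own z axis and vertical below 0.15 rad); the robot touches nothing.
It fails at once if the cover is swung down while the retainer is still up (value of joint cover below 1.4 rad and value of joint retainer above 0.15 rad).
It fails at once if rough handling: the retainer is thrown down or the cover slams (closing faster than 4 rad/s, about 0.6 m/s at the edge) (velocity of joint any of retainer, cover below -4 rad/s).
It fails at once if the retainer or the cover is taken between the fingers ((x of the grasp point in the frame of retainer_hinge between -0.069 and 0.069 m and y of the grasp point in the frame of retainer_hinge between -0.134 and -0.005 m and z of the grasp point in the frame of retainer_hinge between -0.003 and 0.003 m) or (x of the grasp point in the frame of cover_hinge between -0.152 and -0.005 m and y of the grasp point in the frame of cover_hinge between -0.116 and 0.116 m and z of the grasp point in the frame of cover_hinge between 0.001 and 0.017 m)).
It fails at once if a lens or tool in the case is touched by the fingers, lifted or shifted (lens 10 mm, tool 15 mm) ((contact force between the fingers and lens_1 above 1 N or contact force between the fingers and lens_2 above 1 N or contact force between the fingers and lens_3 above 1 N or contact force between the fingers and lens_4 above 1 N or distance of any of lens_1, lens_2, lens_3, lens_4 from where it was at the start of the episode above 0.01 m) or (contact force between the fingers and small_driver above 1 N or contact force between the fingers and tweezers above 1 N or distance of any of small_driver, tweezers from where it was at the start of the episode above 0.015 m)).
It fails at once if the loupe, bottle or marker is knocked, lifted or moved (30 mm) (distance of any of loupe, bottle, marker from where it was at the start of the episode above 0.03 m).
It also fails if it takes over 48 s, if anything falls off the work surface, if the arm or the gripper's body presses on something with over 40 N, if the wrist force passes 120 N, or if a joint passes its speed limit or range.

ROBOT

A 7-joint arm with a two-finger parallel gripper is mounted at the origin on a cart in front of the work surface, level with it; the furniture and walls round the work are solid. World frame = base frame: x ahead of the robot, y to its left, z up, the work surface at z = 0. Lengths are in mm, angles in rad, forces in N, time in s.
With the tool pointing down it reaches from about 400 to 875 mm from the base axis. Payload 19.3 kg.
Tool frame: the origin (TCP) lies between the finger pads; the fingertips stand nose_length ahead of it and the grasp point (between the pads) lies 8 mm behind it (nose_length is the distance from the TCP to the fingertips, in mm); z points along the fingers, y is the line along which they close (so a half turn about z gives the same grasp; the last joint's range is limited). The gripper opens to 85 mm and grips with 20 to 120 N. Pads are 22 mm wide; open, the fingers measure 114 mm over their backs; the gripper's body (76 mm by 85 mm) begins 54 mm behind the grasp point. The pads swing forward as they close: fully open they stand 13 mm farther back than shut.
Start: joints at [1.227, 0.521, -0.036, 1.599, 0.021, 1.021, -0.113], TCP at [168.967, -601.719, 242.291] pointing down, gripper open.
Joint ranges: [-2.91, 2.91], [-0.3, 2.13], [-1.5, 1.42], [0.17, 2.43], [-1.26, 4.41], [0.16, 1.93], [-2.52, 2.52]. Speed limits (rad/s): [1.89, 1.89, 2.39, 2.39, 3.01, 3.01, 3.01].

INTERFACE

Orientations are given as a 3x3 rotation matrix whose columns are the frame's x, y, z axes.
In Python, from plant import get_obs, snapshot, get_calibration, job_done, boxes_of, nose_length gives the robot as it stands.
- The arm moves only by the tool send_rows, never from a script. Its argument "rows" is a list of rows, each a list of 3 entries, a list of its own where there are three numbers: the shift along the tool's x, y, z in mm, then the turn, a rotation vector about the tool's x, y, z in rad, then the finger opening in mm, from 0 to 85.4. A call has 1 to 12 rows; each row is the pose to reach, as a shift and turn from the pose commanded when the call began, along the tool's axes at that moment; what a row does not reach only later rows make up. A row lasts 1/8 s, in which the tool goes at most 62.5 mm and 10.7 degrees, less where a joint would pass 70% of its speed; a pose out of reach is approached as far as the arm can. A call with a gripper value outside its range is refused whole. The fingers move at their own pace and stop on an object; "grip_force" is the grip in N (left out, the last holds). Time passes only in rows, so rows that repeat a pose let the fingers close. It gives the time, the measured TCP pose, the force, the opening and the grip force at its end, in the units of the state.
- get_obs(): the state, without advancing time (a new reading comes with each control period).
- snapshot(name): name is "scene" or "top"; returns (picture, depth): 420x560x3 uint8, red, green, blue; 420x560 float32, mm along the optical axis (not along the pixel's ray), 0 where there is no reading.
- get_calibration(name): a dict with "mtx" (3x3 intrinsics, pixels), "world_from_camera" (4x4, takes a point from camera to world coordinates). Camera axes: x right, y down, z forward; pixel columns grow to the right and rows downward; lengths in mm; the calibration is good to about 2 mm. A picture is of the moment at which its call begins. get_calibration takes no time and is no camera call.
- job_done(): hands the job in; it is judged then, once.
Trained networks look in the newest picture that a camera, given by its name, has taken for a name from the list of things; names that differ only in an ending like _2 or _b are one class to them, and where a whole thing is asked for, a point or a joint stands for the part that bears it (a point fixed in the world has none). Each returns a list of dicts, best first, with "confidence" (0 to 1); they miss things now and then, are a little off and sometimes report something else, mostly with a low value. They report only what shows in the picture. A call takes as long as a camera call.
- boxes_of(thing, camera): "point" ([column, row] in pixels, amid what is visible of it).
The state is a dict: "time": time; "qpos": joint angles; "joint_velocities": joint speeds; "joint_torque": joint torques, N m; "tcp_pos": TCP position; "eef_rot": TCP orientation; "ft_force": force on the tool from outside, world axes, zero at the start; "moment": the same for the moment, N m; "width": opening from 0.0 (shut) to 1.0 (fully open); "finger_force": force on a finger pad.
Only numpy, scipy, OpenCV 4.12 (cv2) and the standard library are available. Lean on these libraries where they do the work, as an engineer would, in place of code of your own. Each camera call takes 0.05 s, during which the arm holds its last target. There are 200 camera calls.

## Working session

There is one attempt and no reset: what is moved stays moved. The work goes in short steps, Python scripts to look and compute and a tool call to move; the robot and the scene stay as the last step left them, time stands still between calls to the robot, and variables do not carry over. Pictures are saved under pics/ and viewed, at most 10 in all, crops included, and the job is handed in when it is done.

Besides the shell and the picture viewer there is one more tool, called after "Request:" in YAML: its name, and indented under it one key for each argument. send_rows: Moves the arm, as the interface text tells. Its arguments: {"type":"object","properties":{"rows":{"type":"array"},"grip_force":{"type":"number"}},"required":["rows"]}

```bash
mkdir -p pics
cat > h.py <<'E'
import numpy as np,cv2
from plant import *
def look(n,f):
    p,d=snapshot(n); cv2.imwrite(f'pics/{f}.png',p[:,:,::-1]); np.save(f'pics/{f}.npy',d); return p,d
def cloud(n,d):
    c=get_calibration(n);K=c['mtx'];T=np.array(c['world_from_camera'])
    v,u=np.mgrid[:d.shape[0],:d.shape[1]]
    P=np.stack([(u-K[0][2])/K[0][0]*d,(v-K[1][2])/K[1][1]*d,d],-1)
    W=P@T[:3,:3].T+T[:3,3]; W[d==0]=np.nan; return W
E
python3 - <<'E'
from h import *
np.set_printoptions(precision=1,suppress=True)
o=get_obs();print(o['time'],o['tcp_pos'],o['eef_rot'],o['width'],nose_length)
for n in('scene','top'):
    p,d=look(n,n+'0');W=cloud(n,d);print(n,get_calibration(n)['world_from_camera'][:3,3] if hasattr(get_calibration(n)['world_from_camera'],'shape') else '')
    for t in ['lens_case','retainer','retainer_tab','retainer_hinge','cover','cover_edge','cover_hinge','loupe','bottle','marker']:
        for b in boxes_of(t,n)[:1]:
            c,r=map(int,b['point']);print(t,b['confidence'],(c,r),W[r,c])
E
```

```text
0.0 [ 168.9 -601.4  241.7] [[ 1.   0.3 -0. ]
 [ 0.3 -1.   0. ]
 [-0.  -0.  -1. ]] 0.9980198799840517 11.0
scene [-59.5 778.5 757.9]
lens_case 0.67 (241, 200) [457.9 151.7 136.3]
retainer 0.85 (252, 212) [439.7 140.  107.3]
retainer_tab 0.77 (254, 214) [437.9 135.7 100.2]
retainer_hinge 0.7 (255, 214) [436.9 133.8  99.5]
cover 0.92 (218, 171) [548.3 115.3 148.3]
cover_edge 0.65 (217, 174) [542.3 125.4 148.8]
cover_hinge 0.77 (219, 173) [549.6 111.1 140.5]
loupe 0.87 (242, 283) [378.4 250.7  34.3]
bottle 0.58 (253, 157) [608.4 -81.3  59.6]
marker 0.71 (294, 165) [ 514.3 -125.2   50.9]
top [357.8  47.  948.1]
lens_case 0.65 (262, 183) [523.   65.6  18.7]
retainer 0.73 (225, 212) [442.9 140.5 120.9]
retainer_tab 0.69 (227, 214) [439.7 137.4 110.6]
retainer_hinge 0.74 (226, 213) [441.4 139.1 114.9]
cover 0.88 (250, 149) [568.1  87.6 159.3]
cover_edge 0.69 (251, 149) [568.9  85.7 156.3]
loupe 0.62 (181, 242) [382.5 249.2  35.7]
bottle 0.66 (331, 142) [605.5 -89.9  83.7]
```

View pics/scene0.png

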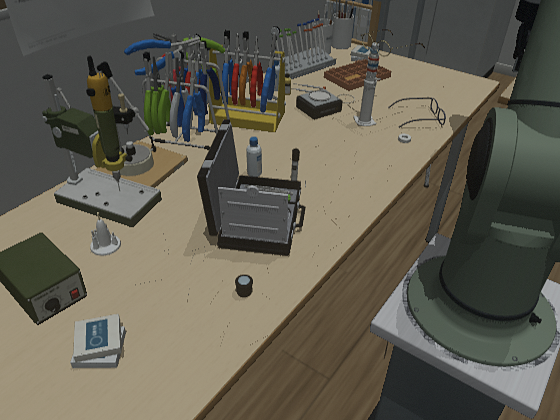

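View pics/top0.png

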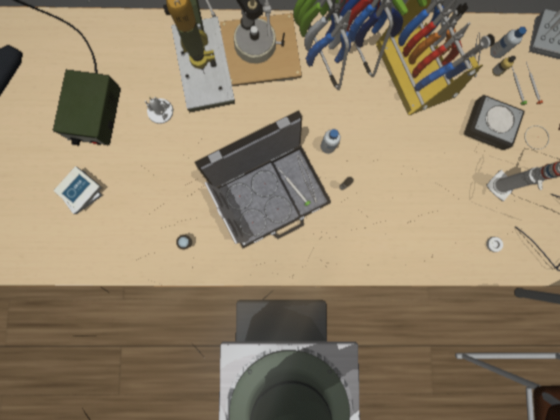

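The flap stands at scene (252,212) on the left side of the case. The cover is open behind it at (218,171). The loupe, bottle and marker are at scene (243,284), (254,155) and (294,160). Next I fit the poses.

```bash
cat > fit.py <<'E'
from h import *
from scipy.optimize import minimize
np.set_printoptions(precision=3,suppress=True)
Wt=cloud('top',np.load('pics/top0.npy'));Ws=cloud('scene',np.load('pics/scene0.npy'))
A=Wt[100:260,180:350].reshape(-1,3);A=A[~np.isnan(A).any(1)]
print('bench z',np.median(A[:,2]))
R=A[(A[:,2]>32)&(A[:,2]<40)]; R=R[(R[:,0]>380)&(R[:,0]<640)]
def loc(p,P):
    c,s=np.cos(p[2]),np.sin(p[2]);d=P[:,:2]-p[:2]
    return np.c_[d[:,0]*c+d[:,1]*s,-d[:,0]*s+d[:,1]*c,P[:,2]]
def cost(p):
    L=loc(p,R);a=np.abs(L[:,0]);b=np.abs(L[:,1])
    # distance to rim rectangle (74 x 114 centreline)
    dx=np.hypot(a-74,np.maximum(b-114,0));dy=np.hypot(b-114,np.maximum(a-74,0))
    return np.minimum(np.minimum(dx,dy),8).sum()
best=min((minimize(cost,[500+i,50+j,y],method='Nelder-Mead') for i in(-15,15) for j in(-15,15) for y in(.35,.5,.65)),key=lambda r:r.fun)
p=best.x;print('case',p,best.fun/len(R),len(R))
for n,W,box in(('top',Wt,(100,260,180,350)),('scene',Ws,(110,260,190,310))):
    B=W[box[0]:box[1],box[2]:box[3]].reshape(-1,3);B=B[~np.isnan(B).any(1)];L=loc(p,B)
    f=L[(L[:,2]>60)&(L[:,2]<180)&(np.abs(L[:,0])<60)&(L[:,1]>75)&(L[:,1]<150)]
    if len(f)>10:
        k=np.polyfit(f[:,2],f[:,1],1);print(n,'flap y=',k[0],'z+',k[1],'y(31)',np.polyval(k,31),'ang',np.pi/2+np.arctan(k[0]),len(f),'zmax',f[:,2].max(),'resid',np.std(f[:,1]-np.polyval(k,f[:,2])),'x',np.percentile(f[:,0],[0,100]))
    c=L[(L[:,2]>60)&(L[:,0]>70)&(L[:,0]<190)&(np.abs(L[:,1])<120)]
    for z in range(60,210,15):
        q=c[np.abs(c[:,2]-z)<7]
        if len(q):print(z,np.percentile(q[:,0],[2,50,98]),np.percentile(q[:,1],[2,98]),len(q))
    print('cov zmax',c[:,2].max())
E
python3 fit.py
```

```text
bench z 2.7235228117880297
case [492.275  42.962   0.481] 3.0154740826118753 673
top flap y= 0.11607620985810424 z+ 94.7054557403871 y(31) 98.30381824598832 ang 1.6863553861927416 576 zmax 177.36808169108872 resid 1.2801113716609358 x [-59.955  59.908]
60 [75.823 77.289 78.297] [-106.469  102.023] 90
75 [77.219 78.609 82.179] [-111.351  108.159] 210
90 [78.858 80.336 83.505] [-107.45   111.435] 223
105 [80.509 81.968 85.414] [-108.928  110.498] 218
120 [82.08  83.614 87.327] [-109.903  111.476] 248
135 [84.006 85.243 88.661] [-108.759  111.217] 256
150 [85.523 86.91  90.28 ] [-108.664  111.541] 274
165 [87.201 88.622 92.285] [-109.826  111.537] 286
180 [ 89.066  94.175 109.956] [-109.152  108.829] 753
195 [ 90.632  99.073 107.892] [-110.543  106.876] 435
cov zmax 194.69277546901515
scene flap y= 0.09539305351388837 z+ 99.84503561446408 y(31) 102.80222027339462 ang 1.6659015962829578 2312 zmax 175.50273694849557 resid 1.376936086799561 x [-59.965  59.96 ]
60 [72.381 74.252 90.947] [-102.133  115.468] 67
75 [73.365 75.346 92.764] [-106.863  115.1  ] 151
90 [75.168 77.169 94.144] [-105.51   116.328] 179
105 [77.078 78.677 96.27 ] [-105.715  115.263] 192
120 [78.832 80.347 97.214] [-105.787  115.315] 223
135 [80.388 81.901 98.848] [-102.514  115.357] 236
150 [ 81.93   83.678 101.357] [-104.019  115.756] 244
165 [ 83.641  85.349 102.354] [-105.092  115.224] 245
180 [ 85.577  91.272 106.193] [-109.349  114.535] 512
195 [ 86.532  94.848 104.167] [-90.692  99.638] 140
cov zmax 192.80951359047992
```

```bash
cat > plan.py <<'E'
from h import *
from scipy.spatial.transform import Rotation as Ro
C=np.array([492.3,43.0]);Y=.481
ex=np.array([np.cos(Y),np.sin(Y)]);ey=np.array([-ex[1],ex[0]])
def wl(x,y,z): return np.r_[C+x*ex+y*ey,z]       # case-local -> world
def lw(p): d=p[:2]-C; return np.round([d@ex,d@ey,p[2]],1)
def rows(targets,yaw=None):
    "world TCP targets, optional tool-x yaws -> tool-frame rows"
    o=get_obs();R=np.array(o['eef_rot']);p=np.array(o['tcp_pos'])
    for i,t in enumerate(targets):
        v=R.T@(t-p);w=0
        if yaw is not None:
            y=yaw[i];Rt=np.array([[np.cos(y),np.sin(y),0],[np.sin(y),-np.cos(y),0],[0,0,-1]]).T
            Rt=np.c_[[np.cos(y),np.sin(y),0],[np.sin(y),-np.cos(y),0],[0,0,-1]]
            w=Ro.from_matrix(R.T@Rt).as_rotvec()
        print(np.round(v).astype(int).tolist(),np.round(w,3))
E
python3 - <<'E'
from plan import *
o=get_obs();p=np.array(o['tcp_pos']);print(o['qpos'],np.arctan2(o['eef_rot'][1][0],o['eef_rot'][0][0]))
rows([[420,-300,280],wl(-10,175,280)],[1.2,Y+np.pi/2]);print(wl(-10,175,280))
E
```

```text
[ 1.22682434  0.52138834 -0.03632475  1.59946408  0.02117438  1.02108691
 -0.11282665] 0.2737098466518848
[323, -223, -38] [ 0.    -0.    -0.926]
[440, -703, -38] [ 0.     0.    -1.778]
[402.4681336  193.51656314 280.        ]
```

Request:
send_rows:
  rows:
    - [[50, -30, -20], [0, 0, -0.13], 0]
    - [[100, -65, -38], [0, 0, -0.26], 0]
    - [[150, -100, -38], [0, 0, -0.4], 0]
    - [[200, -135, -38], [0, 0, -0.53], 0]
    - [[250, -170, -38], [0, 0, -0.66], 0]
    - [[295, -205, -38], [0, 0, -0.8], 0]
    - [[325, -245, -38], [0, 0, -0.93], 0]
    - [[340, -300, -38], [0, 0, -1.03], 0]
    - [[355, -355, -38], [0, 0, -1.15], 0]
    - [[370, -410, -38], [0, 0, -1.27], 0]
    - [[382, -465, -38], [0, 0, -1.4], 0]
    - [[395, -520, -38], [0, 0, -1.5], 0]

```text
time: 2.6
tcp_pos: [408.4, 7.3, 280.6]
eef_rot: [[-0.205, 0.979, 0.001], [0.979, 0.205, -0.0], [-0.001, 0.001, -1.0]]
ft_force: [1.5, -0.2, 0.1]
width: 0.004
finger_force: 0.0
```

Run:
```python
from plan import *
o=get_obs();print(o['time'],o['tcp_pos'],o['qpos'],o['width'],o['ft_force']);print(lw(np.array(o['tcp_pos'])))
rows([wl(-10,175,280),wl(-10,150,170)],[Y+np.pi/2]*2)
import plant;print(nose_length)
```

```text
2.6 [408.38827198   7.32115086 280.59374914] [ 0.44068214  0.16632151 -0.67174749  2.05500296  0.12688192  0.95900081
 -0.09099626] 0.0035582015097295667 [ 1.46020285 -0.19999709  0.1295519 ]
[-90.9   7.2 280.6]
[183, 32, 1] [ 0.001  0.001 -0.275]
[159, 39, 111] [ 0.001  0.001 -0.275]
11.0
```

Request:
send_rows:
  rows:
    - [[60, 10, 0], [0, 0, -0.1], 0]
    - [[120, 20, 0], [0, 0, -0.2], 0]
    - [[178, 34, 0], [0, 0, -0.275], 0]
    - [[176, 34, 40], [0, 0, -0.275], 0]
    - [[174, 34, 80], [0, 0, -0.275], 0]
    - [[172, 34, 119], [0, 0, -0.275], 0]
    - [[172, 34, 119], [0, 0, -0.275], 0]

```text
time: 3.48
tcp_pos: [406.2, 180.6, 159.9]
eef_rot: [[-0.461, 0.888, -0.004], [0.888, 0.461, -0.001], [0.001, -0.004, -1.0]]
ft_force: [-0.2, -0.7, 0.6]
width: -0.002
finger_force: 0.0
```

Run:
```python
from plan import *
o=get_obs();p=np.array(o['tcp_pos']);print(o['time'],o['eef_rot'],o['ft_force'],lw(p))
look('scene','s1');look('top','t1')
# flap push: corner path (half width 11, nose 11), r=115, contact angles
for th in [1.68,1.57,1.45,1.3,1.15,1.0,.85,.7,.55,.4,.3,.2,.1,.0]:
    r=115;y=102.5-r*np.cos(th)+2*np.sin(th)+11;z=31+r*np.sin(th)+2*np.cos(th)+11
    print(th,round(y),round(z),'rel x,z:',round(y-lw(p)[1]),round(p[2]-z))
```

```text
3.475 [[-4.60569235e-01  8.87615988e-01 -3.71994281e-03]
 [ 8.87623510e-01  4.60568337e-01 -1.14551231e-03]
 [ 6.96512831e-04 -3.82949642e-03 -9.99992425e-01]] [-0.19151583 -0.74094571  0.56417823] [-12.6 161.9 159.9]
1.68 128 156 rel x,z: -34 4
1.57 115 157 rel x,z: -46 3
1.45 102 156 rel x,z: -60 3
1.3 85 153 rel x,z: -77 7
1.15 68 148 rel x,z: -94 12
1.0 53 140 rel x,z: -109 20
0.85 39 130 rel x,z: -123 30
0.7 27 118 rel x,z: -135 42
0.55 17 104 rel x,z: -145 56
0.4 8 89 rel x,z: -154 71
0.3 4 78 rel x,z: -158 82
0.2 1 67 rel x,z: -161 93
0.1 -1 55 rel x,z: -163 104
0.0 -2 44 rel x,z: -163 116
```

View pics/s1.png

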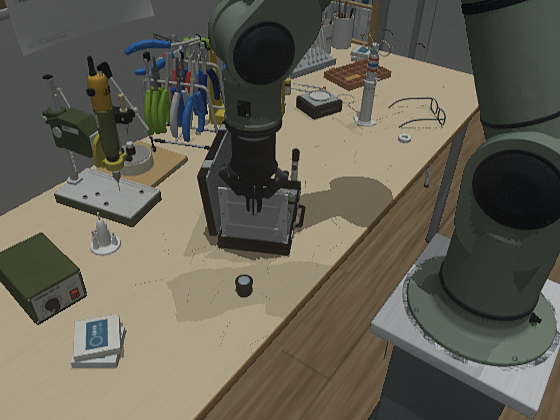

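The closed fingers stand just outside the flap, around (255,200), with nothing in the way. I push along the arc.

Request:
send_rows:
  rows:
    - [[-17, 0, 2], [0, 0, 0], 0]
    - [[-34, 0, 3], [0, 0, 0], 0]
    - [[-46, 0, 3], [0, 0, 0], 0]
    - [[-60, 0, 3], [0, 0, 0], 0]
    - [[-70, 0, 5], [0, 0, 0], 0]
    - [[-80, 0, 8], [0, 0, 0], 0]
    - [[-90, 0, 11], [0, 0, 0], 0]
    - [[-100, 0, 15], [0, 0, 0], 0]
    - [[-109, 0, 20], [0, 0, 0], 0]
    - [[-116, 0, 25], [0, 0, 0], 0]
    - [[-123, 0, 30], [0, 0, 0], 0]
    - [[-123, 0, 30], [0, 0, 0], 0]

```text
time: 5.08
tcp_pos: [463.8, 71.4, 130.9]
eef_rot: [[-0.459, 0.888, -0.001], [0.888, 0.459, -0.0], [0.0, -0.001, -1.0]]
ft_force: [0.5, -0.3, 0.4]
width: -0.002
finger_force: 0.0
```

Run:
```python
from plan import *
o=get_obs();p=np.array(o['tcp_pos']);print(o['time'],o['ft_force'],lw(p))
look('scene','s2')
```

```text
5.075 [ 0.47711773 -0.33217826  0.44795397] [-12.1  38.3 130.9]
```

View pics/s2.png

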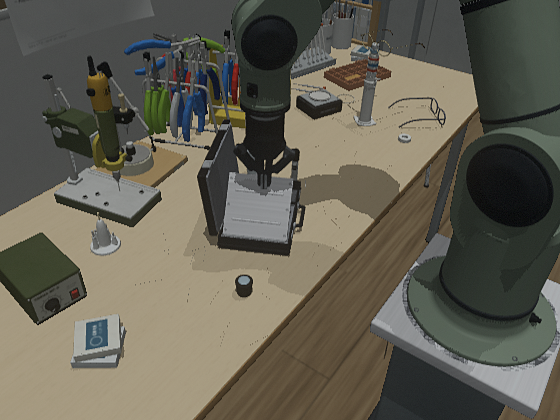

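The flap has folded to about 45° and the fingertips rest on it at (265,180). I carry on.

Request:
send_rows:
  rows:
    - [[-6, 0, 6], [0, 0, 0], 0]
    - [[-12, 0, 13], [0, 0, 0], 0]
    - [[-18, 0, 20], [0, 0, 0], 0]
    - [[-22, 0, 27], [0, 0, 0], 0]
    - [[-26, 0, 34], [0, 0, 0], 0]
    - [[-30, 0, 42], [0, 0, 0], 0]
    - [[-33, 0, 50], [0, 0, 0], 0]
    - [[-36, 0, 58], [0, 0, 0], 0]
    - [[-38, 0, 66], [0, 0, 0], 0]
    - [[-39, 0, 74], [0, 0, 0], 0]
    - [[-40, 0, 81], [0, 0, 0], 0]
    - [[-40, 0, 85], [0, 0, 0], 0]

```text
time: 6.62
tcp_pos: [482.2, 36.3, 45.9]
eef_rot: [[-0.46, 0.888, -0.0], [0.888, 0.46, -0.0], [0.0, -0.0, -1.0]]
ft_force: [0.2, -0.5, 0.7]
width: -0.004
finger_force: 0.3
```

Request:
send_rows:
  rows:
    - [[0, 0, 2], [0, 0, 0], 0]
    - [[0, 0, 3], [0, 0, 0], 0]
    - [[0, 0, 3], [0, 0, 0], 0]

```text
time: 7.0
tcp_pos: [482.3, 36.4, 43.8]
eef_rot: [[-0.46, 0.888, 0.0], [0.888, 0.46, -0.0], [-0.001, 0.0, -1.0]]
ft_force: [-3.1, -0.4, 13.8]
width: 0.001
finger_force: 6.8
```

Run:
```python
from plan import *
o=get_obs();p=np.array(o['tcp_pos']);print(o['time'],o['ft_force'],lw(p))
```

```text
7.0 [-3.13430416 -0.39428237 13.84263642] [-11.9  -1.3  43.8]
```

The flap is at its stop: 14 N with the tips at about 33 mm. I lift and go over behind the cover.

Request:
send_rows:
  rows:
    - [[0, 0, -50], [0, 0, 0], 0]
    - [[0, 0, -110], [0, 0, 0], 0]
    - [[0, 0, -170], [0, 0, 0], 0]
    - [[0, 0, -230], [0, 0, 0], 0]
    - [[0, 20, -230], [0, 0, 0], 0]
    - [[0, 70, -230], [0, 0, 0], 0]
    - [[0, 120, -230], [0, 0, 0], 0]
    - [[0, 170, -230], [0, 0, 0], 0]
    - [[0, 170, -230], [0, 0, 0], 0]

```text
time: 8.12
tcp_pos: [634.5, 116.6, 272.2]
eef_rot: [[-0.461, 0.887, -0.001], [0.887, 0.461, 0.002], [0.002, -0.0, -1.0]]
ft_force: [-0.7, 0.1, -0.5]
width: -0.001
finger_force: 0.0
```

Run:
```python
from plan import *
o=get_obs();p=np.array(o['tcp_pos']);print(o['time'],o['ft_force'],lw(p))
P,d=look('scene','s3');P,d=look('top','t3')
W=cloud('top',d)[100:260,180:350].reshape(-1,3)
L=np.array([lw(w) for w in W if not np.isnan(w).any()])
for y0,y1 in((60,100),(-10,50),(-30,-15)):
    f=L[(np.abs(L[:,0])<60)&(L[:,1]>y0)&(L[:,1]<y1)&(L[:,2]<120)];print(y0,len(f),np.percentile(f[:,2],[5,50,95]))
```

```text
8.125 [-0.67973046  0.07577251 -0.50864614] [160.2  -0.5 272.2]
60 879 [31.19 33.8  36.5 ]
-10 1310 [31.2 33.9 36.7]
-30 323 [31.2  33.7  36.69]
```

View pics/s3.png

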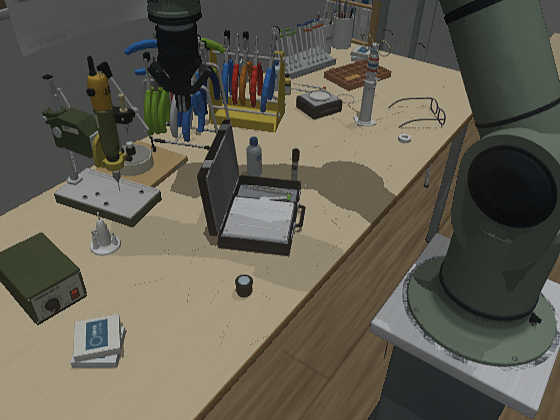

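The flap lies flat (34 mm by depth along its whole length) and the cover still stands open at (220,180). The gripper is behind and above it. I descend and begin the push.

Request:
send_rows:
  rows:
    - [[0, 0, 50], [0, 0, 0], 0]
    - [[0, 0, 98], [0, 0, 0], 0]
    - [[0, -12, 100], [0, 0, 0], 0]
    - [[0, -24, 100], [0, 0, 0], 0]
    - [[0, -36, 100], [0, 0, 0], 0]
    - [[0, -48, 100], [0, 0, 0], 0]
    - [[0, -58, 100], [0, 0, 0], 0]
    - [[0, -68, 100], [0, 0, 0], 0]
    - [[0, -77, 100], [0, 0, 0], 0]
    - [[0, -86, 100], [0, 0, 0], 0]
    - [[0, -95, 102], [0, 0, 0], 0]
    - [[0, -104, 104], [0, 0, 0], 0]

```text
time: 9.72
tcp_pos: [540.3, 66.4, 169.2]
eef_rot: [[-0.46, 0.888, -0.0], [0.888, 0.46, -0.0], [0.0, -0.0, -1.0]]
ft_force: [1.8, 1.3, 0.6]
width: 0.001
finger_force: 1.1
```

Run:
```python
from plan import *
o=get_obs();p=np.array(o['tcp_pos']);print(o['time'],o['ft_force'],lw(p))
look('scene','s4')
```

```text
9.725 [1.79545672 1.29909698 0.64794622] [ 53.4  -1.5 169.2]
```

View pics/s4.png

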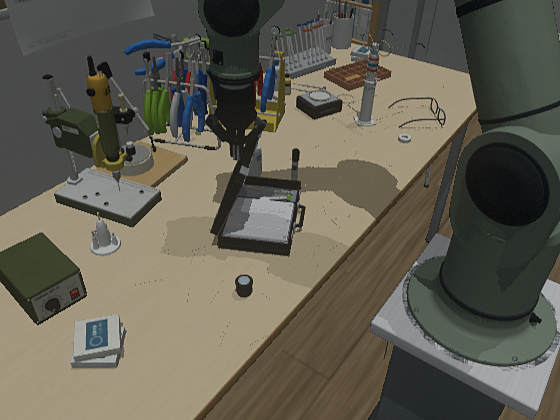

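The cover is following the fingers, about 25° forward of upright, with contact at (240,155). I continue along the arc.

Request:
send_rows:
  rows:
    - [[0, -9, 3], [0, 0, 0], 0]
    - [[0, -18, 6], [0, 0, 0], 0]
    - [[0, -29, 12], [0, 0, 0], 0]
    - [[0, -40, 19], [0, 0, 0], 0]
    - [[0, -50, 26], [0, 0, 0], 0]
    - [[0, -58, 35], [0, 0, 0], 0]
    - [[0, -66, 45], [0, 0, 0], 0]
    - [[0, -74, 55], [0, 0, 0], 0]
    - [[0, -80, 66], [0, 0, 0], 0]
    - [[0, -85, 78], [0, 0, 0], 0]
    - [[0, -88, 89], [0, 0, 0], 0]
    - [[0, -90, 98], [0, 0, 0], 0]

```text
time: 11.28
tcp_pos: [460.7, 25.2, 70.5]
eef_rot: [[-0.46, 0.888, -0.0], [0.888, 0.46, -0.0], [0.0, -0.0, -1.0]]
ft_force: [-1.2, -0.7, 0.3]
width: -0.002
finger_force: 0.8
```

Request:
send_rows:
  rows:
    - [[0, 0, 3], [0, 0, 0], 0]
    - [[0, 0, 5], [0, 0, 0], 0]
    - [[0, 0, 6], [0, 0, 0], 0]
    - [[0, 0, 6], [0, 0, 0], 0]

```text
time: 11.78
tcp_pos: [461.1, 25.4, 65.6]
eef_rot: [[-0.46, 0.888, 0.0], [0.888, 0.46, 0.0], [-0.0, 0.0, -1.0]]
ft_force: [-1.6, 0.9, 3.0]
width: 0.002
finger_force: 1.6
```

Request:
send_rows:
  rows:
    - [[0, 0, 1], [0, 0, 0], 0]
    - [[0, 0, 2], [0, 0, 0], 0]
    - [[0, 0, 2], [0, 0, 0], 0]

```text
time: 12.15
tcp_pos: [461.3, 25.4, 65.0]
eef_rot: [[-0.46, 0.888, 0.002], [0.888, 0.46, -0.001], [-0.002, 0.001, -1.0]]
ft_force: [-15.0, -0.8, 54.9]
width: -0.003
finger_force: 27.5
```

Firm stop, so the cover is shut. I lift off and check.

Request:
send_rows:
  rows:
    - [[0, 0, -20], [0, 0, 0], 0]
    - [[0, 0, -60], [0, 0, 0], 0]
    - [[0, 0, -120], [0, 0, 0], 0]
    - [[0, -10, -180], [0, 0, 0], 0]
    - [[0, -10, -180], [0, 0, 0], 0]

```text
time: 12.78
tcp_pos: [453.5, 20.6, 247.0]
eef_rot: [[-0.459, 0.888, 0.007], [0.888, 0.459, -0.001], [-0.004, 0.005, -1.0]]
ft_force: [0.5, 0.1, -0.7]
width: -0.001
finger_force: 0.0
```

Run:
```python
from plan import *
o=get_obs();print(o['time'],o['ft_force'],o['tcp_pos'])
P,d=look('scene','s5')
W=cloud('scene',d)[150:270,190:320].reshape(-1,3)
L=np.array([lw(w) for w in W if not np.isnan(w).any()])
for x in(-60,-30,0,30,60):
    f=L[(np.abs(L[:,0]-x)<8)&(np.abs(L[:,1])<100)&(L[:,2]<90)&(L[:,2]>20)];print(x,len(f),np.median(f[:,2]) if len(f) else 0)
```

```text
12.775 [ 0.52239828  0.12283533 -0.74904192] [453.51168096  20.56702579 246.97604979]
-60 393 54.9
-30 387 54.9
0 389 54.8
30 385 54.7
60 381 55.1
```

View pics/s5.png

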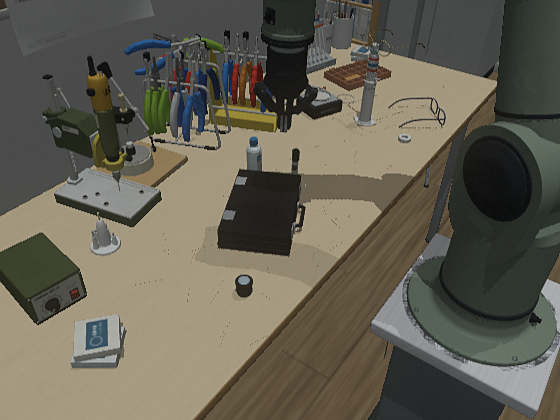

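The cover is shut and level at 55 mm, centred at (262,212). The loupe, bottle and marker stand where they were, and the arm is clear.

```bash
python3 -c "from plant import job_done; print(job_done())"
```

```text
the job is handed in; nothing more can be done
None
```

The case is closed and handed in at about 12.8 s: the retainer was folded flat first, then the cover was pushed fully shut over it, and the loupe, bottle and marker still stand where they were.

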